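Secure a wafer carrier in its transit cradle

TASK

Get the white wafer carrier ready for transport: push it fully home in the aluminium cradle, then move the blue retaining bar from its ledge across to the far support so that it bridges the carrier and meets the red end stop, then swing the orange gate fully shut behind the bar. Last, turn the shock meter's red knob back to its zero stop (green mark). Leave everything else on the bench, the blue lamp control's knob included, as it is.

Things in the scene. Friction and masses are not known exactly. Their poses are not given: they have to be found in the camera images.
- cradle: Fixed aluminium cradle. Origin: on the bench under the centre of the carrier's home place. Its frame, mm: dark base plate 10 thick, x -115..55 for y -90..45, x -60..30 for y 45..205. Carrier slides in along +x. The bar runs along y, centred on x 0, from a ledge (y 42..200, floor z 70, side walls 34 apart, tops z 78) over an 84 gap to the far support.
- rest (a point): Point on the cradle's base plate (z 10 mm) where the carrier's origin is when fully home, against the yellow back stop (face 45 mm beyond this point in +x, top z 38). Two rails 76 apart (tops z 22) guide the carrier. Axes as the cradle's.
- far_seat (a point): Middle of the far support's floor: cradle (0, -63, 69) mm. The support spans y -84..-42, has a flared mouth, walls 37 apart (tops z 80) and a red end stop (face y -80, top z 89). Axes as the cradle's.
- carrier: White plastic wafer carrier, loose, 90 (x) x 70 (y) x 70 high: upright wafers between two flat end plates (8 thick, full height; side walls 50 high, wafer tops at 56). Origin: centre of its underside. Starts between the rails, 36 to 58 mm short of home towards cradle -x, its rear plate in the bar's way. 0.25 kg.
- bar: Blue retaining bar, loose, 30 (x) x 200 (y) x 12 thick, with a red upright lug at its +y end (24 in x, y 84..100, top 42 above the underside). Origin: centre of its underside. Starts in the ledge's channel, origin at cradle y 145..175 mm; at the end stop its origin is at y 20, the lug's back face at y 120. 0.2 kg.
- gate (a joint): Orange gate arm, 85 long, 14 wide, z 82..94 mm, on an upright pivot at the ledge's -x side. 0 = open (arm points 2.2 rad anticlockwise of cradle +x, from above), grows clockwise to 2.2 = fully shut at its stop (arm along +x, across the channel, 5 mm behind the lug). Stays where left; cannot shut if the bar is not home.
- gate_pivot (a point): Point on the gate's pivot axis at the arm's mid height: cradle (-40, 132, 88) mm. Axes as the cradle's.
- gate_post (a point): Centre of the top of the black post near the gate's tip, 78 mm from the pivot axis; post 16 diameter, standing 31 above the arm (z 94..125 mm). Moves with the gate.
- meter: Fixed grey shock meter, 90 x 90 x 50 high box with a white round dial on top (its face at z 53) and a red knob. Origin: centre of its underside. At zero the knob's grip lies along the meter's x and its pointer towards the meter's -x, at the green mark.
- peak (a joint): Angle of the meter's knob with the peak pointer, rad: 0 at the zero stop, growing clockwise seen from above (to 2.0); turn it anticlockwise to reset. Friction about 0.03 N m.
- peak_grip (a point): On the knob's axis at mid height of its grip, z 75 mm. The grip is a red bar 44 long, 12 wide, z 59..85 mm; this point turns with it, x along the bar.
- lamp: Fixed blue lamp control, 90 x 80 x 45 high, with a round black knob (38 wide, 24 high) on top. Not part of the job. Origin: centre of its underside.
- lamp_knob (a joint): Angle of the lamp control's black knob, 0 at the start; must be left.
- spare_carrier: Bystander: loose empty blue wafer carrier, 90 x 70 x 70 high. Origin: centre of its underside.
- sample_box_a: Bystander: loose orange sample box with clear lid, 57 x 82 x 34 high. Origin: centre of its underside.
- sample_box_b: Bystander: another such box.
- dish: Bystander: loose clear dish with a wafer, 95 diameter, 16 high. Origin: centre of its underside.
- driver: Bystander: loose yellow screwdriver, 180 long, lying along its x.
- wash: Bystander: loose white wash bottle, 60 diameter, 120 high. Origin: centre of its underside.
Things that resemble listed ones, but are neither listed nor needed, are in the scene too. Leave any pink look-alike of the meter alone.

How it is judged:
By the outcome, as a careful person would: the job done as asked, in the order asked, and still so for the second after the job is handed in, with the robot touching nothing.
It also fails if it takes over 72 s, if anything falls off the work surface, if the arm or the gripper's body presses on something with over 40 N, if the wrist force passes 120 N, or if a joint passes its speed limit or range.

ROBOT

A 6-joint arm with a two-finger parallel gripper is mounted at the origin on the work surface. World frame = base frame: x ahead of the robot, y to its left, z up, the work surface at z = 0. Lengths are in m, angles in rad, forces in N, time in s.
With the tool pointing down it reaches from about 0.275 to 0.85 m from the base axis. Payload 19 kg.
Tool frame: the origin (TCP) lies on the front face of the gripper's body, between the roots of the fingers; the fingertips stand 73 mm ahead of it and the grasp point (between the pads) lies 54 mm ahead of it; z points along the fingers, y is the line along which they close (so a half turn about z gives the same grasp; the last joint's range is limited). The gripper opens to 85 mm and grips with 20 to 120 N. Pads are 22 mm wide; open, the fingers measure 114 mm over their backs; the gripper's body (76 mm by 85 mm) begins 54 mm behind the grasp point. The pads swing forward as they close: fully open they stand 13 mm farther back than shut.
Start: joints at [-1.395, 0.15, 1.437, -0, 1.554, -0.134], TCP at [0.175, -0.548, 0.304] pointing down, gripper open.
Joint ranges: [-2.8, 2.8], [-0.68, 2.1], [0.12, 2.68], [-1.39, 4.53], [0.16, 2.79], [-2.81, 2.81]. Speed limits (rad/s): [1.89, 1.89, 2.22, 3.01, 3.01, 3.01].

INTERFACE

Orientations are given as a rotation vector (axis times angle).
In Python, from workcell import ctrl, capture, sign_off gives the robot as it stands. The module is installed in compiled form; this text tells all that it offers.
- The arm moves only by the shell command python3 -m inch 'ROWS' [FORCE]. ROWS is JSON, a list of rows, each an object of numbers: "x", "y", "z": the shift along the tool's x, y, z in units of 30 mm (1.0 is 30 mm); "ax", "ay", "az": the turn, a rotation vector about the tool's x, y, z in rad; "hand": the finger opening in mm, from 0 to 85.4. A call has 1 to 10 rows; each row shifts and turns the commanded pose from where the row before left it, along the tool's axes as they then stand; what a row does not reach is not made up. A row lasts 1/8 s, in which the tool goes at most 62.5 mm and 10.7 degrees, less where a joint would pass 70% of its speed; a pose out of reach is approached as far as the arm can. A call is refused whole if a number of a shift passes 1 or a number of a turn 0.188, either way. A call with a gripper value outside its range is refused whole. The fingers move at their own pace and stop on an object; FORCE is the grip in N (left out, the last holds). Time passes only in rows, so rows that do not move let the fingers close. It gives the time, the measured TCP pose, the force, the opening and the grip force at its end, in the units of the state.
- ctrl.get_state(): the state, without advancing time (a new reading comes with each control period).
- capture(name): name is "side" or "top"; returns a dict with "color" (384x512x3 uint8, red, green, blue), "fx", "fy", "cx", "cy" (pixels), "rvec" (rotation vector, rad) and "tvec" (3), from world to camera coordinates, as OpenCV has them. Camera axes: x right, y down, z forward; pixel columns grow to the right and rows downward; lengths in m; the calibration is good to about 2 mm. A picture is of the moment at which its call begins. There is no depth.
- sign_off(): hands the job in; it is judged then, once.
The state is a dict: "time_s": time; "joints": joint angles; "qvel": joint speeds; "joint_torque": joint torques, N m; "ee_pos": TCP position; "ee_rot": TCP orientation; "force": force on the tool from outside, world axes, zero at the start; "ft_torque": the same for the moment, N m; "finger_gap": finger opening in m; "finger_force": force on a finger pad.
Only numpy, scipy, OpenCV 4.12 (cv2) and the standard library are available. Lean on these libraries where they do the work, as an engineer would, in place of code of your own. Each camera call takes 0.05 s, during which the arm holds its last target. There are 200 camera calls.

## Working session

There is one attempt and no reset: what is moved stays moved. The work goes in short steps, Python scripts to look and compute and a shell command to move; the robot and the scene stay as the last step left them, time stands still between calls to the robot, and variables do not carry over. Pictures are saved under pics/ and viewed, at most 10 in all, crops included, and the job is handed in when it is done.

```bash
mkdir -p pics
cat > h.py <<'E'
import numpy as np, cv2
from workcell import ctrl, capture, sign_off
def snap(n,f):
    c=capture(n); np.savez('pics/'+f+'.npz',**c); cv2.imwrite('pics/'+f+'.png',c['color'][:,:,::-1]); return c
def load(f): return dict(np.load('pics/'+f+'.npz'))
def K(c): return np.array([[c['fx'],0,c['cx']],[0,c['fy'],c['cy']],[0,0,1.]])
def ray(c,u,v,z):
    R=cv2.Rodrigues(np.array(c['rvec']))[0]; t=np.array(c['tvec']).ravel()
    d=R.T@np.linalg.inv(K(c))@[u,v,1]; o=-R.T@t
    return o+d*(z-o[2])/d[2]
def proj(c,P):
    return cv2.projectPoints(np.atleast_2d(P).astype(float),np.array(c['rvec']),np.array(c['tvec']),K(c),None)[0][:,0]
E
python3 - <<'E'
from h import *
a=snap('top','top0');b=snap('side','side0')
cv2.imwrite('pics/top0b.png',cv2.resize(a['color'][:,:,::-1],(800,600),interpolation=cv2.INTER_CUBIC))
cv2.imwrite('pics/side0b.png',cv2.resize(b['color'][:,:,::-1],(800,600),interpolation=cv2.INTER_CUBIC))
for c in(a,b):
    R=cv2.Rodrigues(c['rvec'])[0];print(-R.T@c['tvec'],R[2],c['fx'])
s=ctrl.get_state();print(s['time_s'],s['ee_rot'],s['finger_gap'],s['force'])
E
```

```text
[ 0.21017232 -0.02216777  1.59834013] [ 0.1916896   0.01162432 -0.98138676] 482.210515154194
[0.11156063 0.73802181 0.60475247] [ 0.38477214 -0.77943793 -0.49439549] 358.29734676263894
0.1 [-3.10291439e+00 -4.84438158e-01  1.44205363e-04] 0.08558923975377425 [-0.71101321 -0.25523529 -1.40572301]
```

View pics/top0b.png

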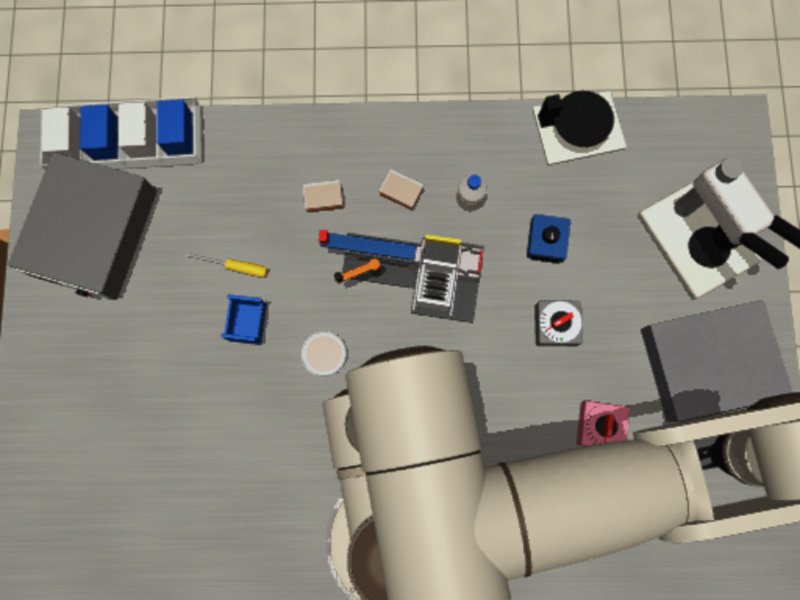

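View pics/side0b.png

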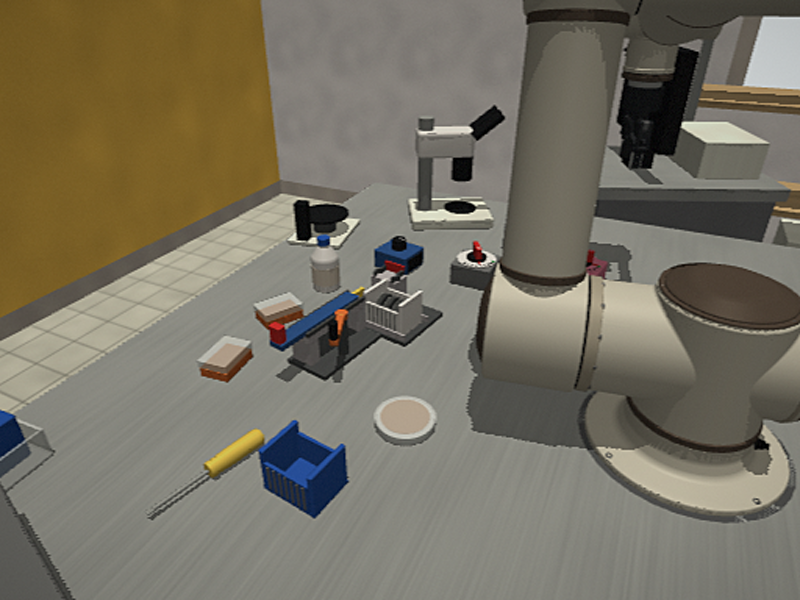

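The top view shows:
- **Cradle:** around (420,270).
- **White carrier:** (436,284). Look-alikes are white blocks in the rack at (55,132) and (133,130), and the blue spare at (245,320).
- **Bar:** (370,245), with its red lug at (323,237).
- **Gate:** pivot about (377,265), post about (338,277).
- **Meter:** the grey one at (560,322) is the one I want. The pink look-alike at (604,425) and the lamp at (550,237) stay untouched.

I'll check these choices in one close crop.

Run:
```python
from h import *
c=load('top0')['color'][:,:,::-1]
# crop x 195..385, y 130..230
cv2.imwrite('pics/crop1.png',cv2.resize(c[135:235,195:385],None,fx=4.2,fy=4.2,interpolation=cv2.INTER_CUBIC)[:, :798])
```

```text
(no output)
```

View pics/crop1.png

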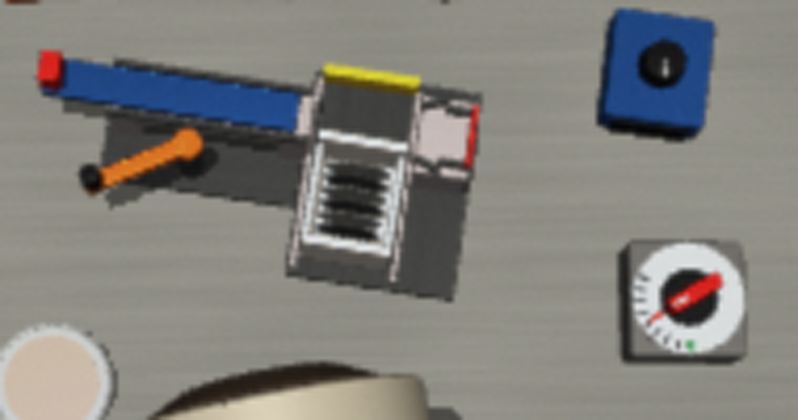

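The crop confirms the choices: cradle with white carrier short of the yellow stop, bar with lug at (50,70), gate pivot (190,143) and post (90,178). The grey meter is at (690,298), its green mark at (690,345) and the grip tilted about 65° clockwise of zero. Next I fit the poses.

```bash
cat > fit.py <<'E'
from h import *
from scipy.optimize import least_squares
c=load('top0'); s=load('side0')
cr=lambda p:(np.array(p,float)+.5)/4.2-.5+[195,135]
obj=np.array([[-115,-90,10],[-115,45,10],[55,-90,10],[45,38,38],[45,-38,38],[-40,132,94]])/1e3
img=np.array([cr(p) for p in[(452,300),(287,275),(482,95),(323,77),(419,88),(190,143)]])
def T(p,o):
    C,S=np.cos(p[2]),np.sin(p[2]); return np.c_[o[:,0]*C-o[:,1]*S+p[0],o[:,0]*S+o[:,1]*C+p[1],o[:,2]]
f=lambda p:(proj(c,T(p,obj))-img).ravel()
r=least_squares(f,[.5,0,0],loss='soft_l1')
if __name__=='__main__':
    print('cradle',r.x,np.round(r.fun.reshape(-1,2),2))
    inv=lambda P:(np.array([[np.cos(r.x[2]),np.sin(r.x[2])],[-np.sin(r.x[2]),np.cos(r.x[2])]])@(P[:2]-r.x[:2])*1e3).round(1)
    print('post',inv(ray(c,*cr((90,178)),.125)))
    print('lug top centre',inv(ray(c,*cr((50,62)),.112)))
    print('bar end',inv(ray(c,*cr((300,113)),.082)))
    print('carrier front top',inv(ray(c,*cr((318,133)),.080)),inv(ray(c,*cr((408,148)),.08)))
    print('carrier rear top outer',inv(ray(c,*cr((304,243)),.080)),inv(ray(c,*cr((390,256)),.08)))
    for n,p,z in[('dial',(690,298),.053),('grip',(695,293),.085),('gripA',(668,305),.085),('gripB',(720,282),.085),('green',(690,345),.053),('pt',(655,320),.055),('c1',(629,240),.05),('c2',(748,240),.05),('c3',(747,360),.05)]:
        print(n,ray(c,*cr(p),z).round(4))
    # overlay
    im=cv2.resize(c['color'][135:235,195:385,::-1],None,fx=4,fy=4,interpolation=cv2.INTER_CUBIC)
    sd=cv2.resize(s['color'][:,:,::-1],None,fx=4,fy=4,interpolation=cv2.INTER_CUBIC)
    def poly(o,col):
        o=T(r.x,np.array(o,float)/1e3)
        for cam,I,off in((c,im,[195,135]),(s,sd,[0,0])):
            q=((proj(cam,o)-off+.5)*4-.5).round().astype(int); cv2.polylines(I,[q],True,col,1)
    poly([[-115,-90,10],[-115,45,10],[-60,45,10],[-60,205,10],[30,205,10],[30,45,10],[55,45,10],[55,-90,10]],(0,255,0))
    poly([[17,42,78],[17,200,78],[-17,200,78],[-17,42,78]],(0,255,255))
    poly([[18.5,-42,80],[18.5,-84,80],[-18.5,-84,80],[-18.5,-42,80]],(255,0,255))
    poly([[45,38,38],[45,-38,38],[-115,-38,22],[-115,38,22]],(255,255,0))
    a=im[:,:560]; b=sd[720:1020,690:1250]
    cv2.imwrite('pics/ov.png',np.vstack([a[:,:560],b[:300]])[:600])
    print(a.shape,b.shape)
E
python3 fit.py
```

```text
cradle [ 0.56904032 -0.09987977 -0.17071646] [[ 0.46  0.21]
 [-0.45  0.03]
 [ 0.12 -0.12]
 [ 0.34 -0.65]
 [ 0.06  0.07]
 [-0.56  0.33]]
post [-83.1 197.4]
lug top centre [  3.5 244.3]
bar end [ 0.1 51.4]
carrier front top [-12.9  35.4] [-14.1 -34.6]
carrier rear top outer [-99.4  33.2] [-99.4 -32.8]
dial [ 0.4333 -0.3462  0.053 ]
grip [ 0.4324 -0.3434  0.085 ]
gripA [ 0.4236 -0.3227  0.085 ]
gripB [ 0.4404 -0.3627  0.085 ]
green [ 0.397  -0.3441  0.053 ]
pt [ 0.4164 -0.3181  0.055 ]
c1 [ 0.4798 -0.3023  0.05  ]
c2 [ 0.4782 -0.3941  0.05  ]
c3 [ 0.3851 -0.3875  0.05  ]
(400, 560, 3) (300, 560, 3)
```

```bash
python3 -c "
import cv2;i=cv2.imread('pics/ov.png');print(i.shape)"
```

```text
(600, 560, 3)
```

View pics/ov.png

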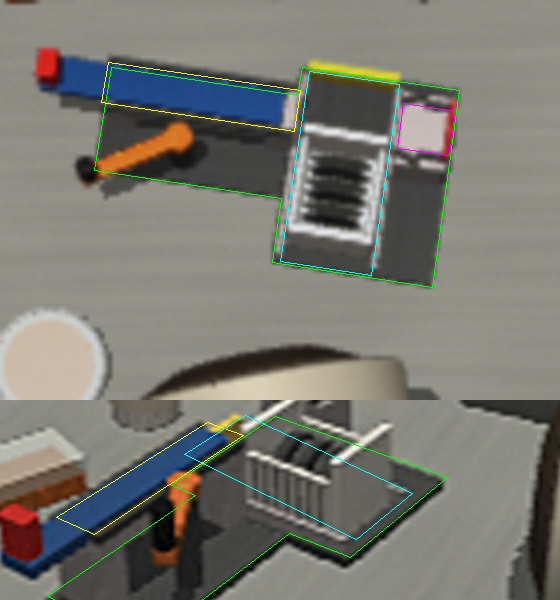

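The overlay lines up in both views, so the cradle pose is good: (0.569, -0.100), yaw -0.171. The carrier is about 55 mm short. Next, close the fingers, turn the tool and go behind the carrier.

```bash
cat >> h.py <<'E'
CR=np.array([.5690,-.0999,-.1707])
def w(x,y):
    C,S=np.cos(CR[2]),np.sin(CR[2]); return np.array([CR[0]+(x*C-y*S)/1e3,CR[1]+(x*S+y*C)/1e3])
def goal(x,y,z,psi=None,world=False):
    """fingertip target (cradle mm, or world m xy), psi=world angle of tool y; prints turn first, then shift in turned axes"""
    s=ctrl.get_state(); R=cv2.Rodrigues(np.array(s['ee_rot']))[0]; p=np.array(s['ee_pos'])
    cur=np.arctan2(R[1,1],R[0,1]); psi=cur if psi is None else psi
    a=(cur-psi+np.pi)%(2*np.pi)-np.pi   # +az is clockwise from above
    T=np.r_[(x,y) if world else w(x,y),z/1e3+.073]
    d=(R@cv2.Rodrigues(np.array([0,0,a]))[0]).T@(T-p)
    print('az %.3f  shift units'%a,(d/.03).round(2))
def st():
    s=ctrl.get_state(); p=s['ee_pos']; C,S=np.cos(CR[2]),np.sin(CR[2]); d=(np.array(p[:2])-CR[:2])*1e3
    print('t%.1f tip cradle'%s['time_s'],np.round([C*d[0]+S*d[1],-S*d[0]+C*d[1],p[2]*1e3-73],1),'F cradle',np.round([C*s['force'][0]+S*s['force'][1],-S*s['force'][0]+C*s['force'][1],s['force'][2]],1),'tz %.2f gap %.1f grip %.1f q'%(s['ft_torque'][2],s['finger_gap']*1e3,s['finger_force']),np.round(s['joints'],2))
E
python3 -c "
from h import *
st();goal(-132,0,150,-1.742)
for a in[(-132,0),(0,260),(-83,197),(38,132)]:print(w(*a))"
```

```text
t0.1 tip cradle [-312.  -508.   230.4] F cradle [-0.7 -0.4 -1.4] tz 0.00 gap 85.6 grip 0.0 q [-1.39  0.15  1.44 -0.    1.55 -0.13]
az 0.481  shift units [  5.99 -16.93   2.69]
[ 0.43891848 -0.07747687]
[0.61316678 0.15632119]
[0.52067114 0.10833622]
[0.62887084 0.02372638]
```

```bash
python3 -m inch '[{"az":0.16,"hand":0},{"az":0.16,"hand":0},{"az":0.16,"hand":0},{"x":0.35,"y":-1,"hand":0},{"x":0.35,"y":-1,"hand":0},{"x":0.35,"y":-1,"hand":0},{"x":0.35,"y":-1,"hand":0},{"x":0.35,"y":-1,"hand":0},{"x":0.35,"y":-1,"hand":0},{"x":0.35,"y":-1,"hand":0}]' 30
python3 -m inch '[{"x":0.35,"y":-1},{"x":0.35,"y":-1},{"x":0.35,"y":-1},{"x":0.35,"y":-1},{"x":0.35,"y":-1},{"x":0.35,"y":-1},{"x":0.35,"y":-1},{"x":0.35,"y":-1},{"x":0.35,"y":-1},{"x":0.0,"y":-0.93}]'
python3 -m inch '[{},{},{}]'
python3 -c "
from h import *
st();goal(-132,0,30,-1.742)"
```

```text
t0.1 tip cradle [-312.  -508.   230.4] F cradle [-0.7 -0.4 -1.4] tz 0.00 gap 85.6 grip 0.0 q [-1.39  0.15  1.44 -0.    1.55 -0.13]
az 0.481  shift units [  5.99 -16.93   6.69]schema error: expected keys x, y, z, ax, ay, az, hand
schema error: expected keys x, y, z, ax, ay, az, hand
schema error: expected keys x, y, z, ax, ay, az, hand
```

Every row needs all seven keys.

```bash
python3 -m inch '[{"x":0,"y":0,"z":0,"ax":0,"ay":0,"az":0.16,"hand":0},{"x":0,"y":0,"z":0,"ax":0,"ay":0,"az":0.16,"hand":0},{"x":0,"y":0,"z":0,"ax":0,"ay":0,"az":0.16,"hand":0},{"x":0.35,"y":-1,"z":0,"ax":0,"ay":0,"az":0,"hand":0},{"x":0.35,"y":-1,"z":0,"ax":0,"ay":0,"az":0,"hand":0},{"x":0.35,"y":-1,"z":0,"ax":0,"ay":0,"az":0,"hand":0},{"x":0.35,"y":-1,"z":0,"ax":0,"ay":0,"az":0,"hand":0},{"x":0.35,"y":-1,"z":0,"ax":0,"ay":0,"az":0,"hand":0},{"x":0.35,"y":-1,"z":0,"ax":0,"ay":0,"az":0,"hand":0},{"x":0.35,"y":-1,"z":0,"ax":0,"ay":0,"az":0,"hand":0}]' 30
python3 -m inch '[{"x":0.35,"y":-1,"z":0,"ax":0,"ay":0,"az":0,"hand":0},{"x":0.35,"y":-1,"z":0,"ax":0,"ay":0,"az":0,"hand":0},{"x":0.35,"y":-1,"z":0,"ax":0,"ay":0,"az":0,"hand":0},{"x":0.35,"y":-1,"z":0,"ax":0,"ay":0,"az":0,"hand":0},{"x":0.35,"y":-1,"z":0,"ax":0,"ay":0,"az":0,"hand":0},{"x":0.35,"y":-1,"z":0,"ax":0,"ay":0,"az":0,"hand":0},{"x":0.35,"y":-1,"z":0,"ax":0,"ay":0,"az":0,"hand":0},{"x":0.35,"y":-1,"z":0,"ax":0,"ay":0,"az":0,"hand":0},{"x":0.35,"y":-1,"z":0,"ax":0,"ay":0,"az":0,"hand":0},{"x":0,"y":-0.93,"z":0,"ax":0,"ay":0,"az":0,"hand":0}]'
python3 -m inch '[{"x":0,"y":0,"z":0,"ax":0,"ay":0,"az":0,"hand":0},{"x":0,"y":0,"z":0,"ax":0,"ay":0,"az":0,"hand":0}]'
python3 -c "
from h import *
st();goal(-132,0,30,-1.742)"
```

```text
time_s: 1.35
ee_pos: [0.2836, -0.3521, 0.3037]
ee_rot: [-3.13, 0.267, 0.0]
force: [0.2, 0.5, -0.1]
finger_gap: 0.0
finger_force: 0.0
time_s: 2.6
ee_pos: [0.4273, -0.0745, 0.3036]
ee_rot: [-3.13, 0.266, 0.001]
force: [-0.5, 0.2, 0.2]
finger_gap: 0.0001
finger_force: 0.0
time_s: 2.85
ee_pos: [0.4268, -0.0757, 0.3038]
ee_rot: [3.13, -0.267, -0.0]
force: [0.2, -0.2, 0.3]
finger_gap: -0.0001
finger_force: 0.0
t2.9 tip cradle [-144.3   -0.3  230.8] F cradle [ 0.2 -0.2  0.3] tz 0.03 gap -0.1 grip 0.0 q [-0.35 -0.15  1.74 -0.    1.55  1.39]
az 0.001  shift units [ 0.41 -0.01  6.69]
```

```bash
python3 -m inch '[{"x":0,"y":0,"z":1,"ax":0,"ay":0,"az":0,"hand":0},{"x":0,"y":0,"z":1,"ax":0,"ay":0,"az":0,"hand":0},{"x":0,"y":0,"z":1,"ax":0,"ay":0,"az":0,"hand":0},{"x":0,"y":0,"z":1,"ax":0,"ay":0,"az":0,"hand":0},{"x":0,"y":0,"z":1,"ax":0,"ay":0,"az":0,"hand":0},{"x":0,"y":0,"z":1,"ax":0,"ay":0,"az":0,"hand":0},{"x":0,"y":0,"z":0.69,"ax":0,"ay":0,"az":0,"hand":0},{"x":0.3,"y":0,"z":0,"ax":0,"ay":0,"az":0,"hand":0},{"x":0.3,"y":0,"z":0,"ax":0,"ay":0,"az":0,"hand":0},{"x":0.3,"y":0,"z":0,"ax":0,"ay":0,"az":0,"hand":0}]'
python3 -m inch '[{"x":0.25,"y":0,"z":0,"ax":0,"ay":0,"az":0,"hand":0},{"x":0.2,"y":0,"z":0,"ax":0,"ay":0,"az":0,"hand":0},{"x":0.2,"y":0,"z":0,"ax":0,"ay":0,"az":0,"hand":0},{"x":0.2,"y":0,"z":0,"ax":0,"ay":0,"az":0,"hand":0},{"x":0.2,"y":0,"z":0,"ax":0,"ay":0,"az":0,"hand":0}]'
python3 -c "
from h import *
st()"
```

```text
time_s: 4.1
ee_pos: [0.4547, -0.0805, 0.1042]
ee_rot: [3.13, -0.267, 0.002]
force: [-0.6, -0.5, -0.3]
finger_gap: 0.0001
finger_force: 0.0
time_s: 4.72
ee_pos: [0.4849, -0.0854, 0.1032]
ee_rot: [-3.13, 0.267, 0.0]
force: [-0.6, 0.4, 0.4]
finger_gap: 0.0002
finger_force: 0.0
t4.7 tip cradle [-85.4  -0.   30.2] F cradle [-0.7  0.3  0.4] tz 0.06 gap 0.2 grip 0.0 q [-0.33  0.14  1.88  0.    1.12  1.41]
```

Now creep towards the stop.

```bash
python3 -m inch '[{"x":0.2,"y":0,"z":0,"ax":0,"ay":0,"az":0,"hand":0},{"x":0.2,"y":0,"z":0,"ax":0,"ay":0,"az":0,"hand":0},{"x":0.2,"y":0,"z":0,"ax":0,"ay":0,"az":0,"hand":0},{"x":0.1,"y":0,"z":0,"ax":0,"ay":0,"az":0,"hand":0},{"x":0.1,"y":0,"z":0,"ax":0,"ay":0,"az":0,"hand":0},{"x":0.05,"y":0,"z":0,"ax":0,"ay":0,"az":0,"hand":0}]'
python3 -m inch '[{"x":0.03,"y":0,"z":0,"ax":0,"ay":0,"az":0,"hand":0},{"x":0.03,"y":0,"z":0,"ax":0,"ay":0,"az":0,"hand":0}]'
python3 -m inch '[{"x":0.03,"y":0,"z":0,"ax":0,"ay":0,"az":0,"hand":0},{"x":0.03,"y":0,"z":0,"ax":0,"ay":0,"az":0,"hand":0}]'
python3 -c "
from h import *
st();snap('side','s1')"
```

```text
time_s: 5.48
ee_pos: [0.5098, -0.0897, 0.1032]
ee_rot: [-3.13, 0.267, 0.0]
force: [-0.2, -0.3, -0.7]
finger_gap: -0.0
finger_force: 0.0
time_s: 5.72
ee_pos: [0.5114, -0.09, 0.1032]
ee_rot: [-3.13, 0.267, 0.0]
force: [-1.3, 0.7, -0.2]
finger_gap: 0.0001
finger_force: 0.0
time_s: 5.98
ee_pos: [0.5132, -0.0903, 0.1032]
ee_rot: [-3.13, 0.267, 0.0]
force: [-1.1, -0.6, -0.6]
finger_gap: -0.0001
finger_force: 0.0
t6.0 tip cradle [-56.6  -0.   30.2] F cradle [-0.9 -0.8 -0.6] tz 0.01 gap -0.1 grip 0.0 q [-0.32  0.2   1.81  0.    1.13  1.42]
```

```bash
for i in 1; do python3 -m inch '[{"x":0.03,"y":0,"z":0,"ax":0,"ay":0,"az":0,"hand":0},{"x":0.03,"y":0,"z":0,"ax":0,"ay":0,"az":0,"hand":0}]' | grep force:
python3 -m inch '[{"x":0.02,"y":0,"z":0,"ax":0,"ay":0,"az":0,"hand":0},{"x":0.02,"y":0,"z":0,"ax":0,"ay":0,"az":0,"hand":0}]'| grep force:; done
python3 -c "
from h import *
st()"
```

```text
force: [-14.2, 2.0, 5.3]
finger_force: 0.0
force: [-23.2, 3.0, 9.6]
finger_force: 0.0
t6.5 tip cradle [-55.2   0.1  29.7] F cradle [-23.3  -1.    9.6] tz -0.04 gap 0.1 grip 0.0 q [-0.32  0.2   1.81 -0.    1.14  1.42]
```

Carrier is home against the stop: 23 N at the expected position. Back off, rise and go behind the lug.

```bash
python3 -m inch '[{"x":-0.5,"y":0,"z":0,"ax":0,"ay":0,"az":0,"hand":0},{"x":-0.2,"y":0,"z":0,"ax":0,"ay":0,"az":0,"hand":0},{"x":0,"y":0,"z":-1,"ax":0,"ay":0,"az":0,"hand":0},{"x":0,"y":0,"z":-1,"ax":0,"ay":0,"az":0,"hand":0},{"x":0,"y":0,"z":-1,"ax":0,"ay":0,"az":0,"hand":0},{"x":0,"y":0,"z":-1,"ax":0,"ay":0,"az":0,"hand":0},{"x":0.25,"y":-1,"z":-0.2,"ax":0,"ay":0,"az":0,"hand":0},{"x":0.25,"y":-1,"z":0,"ax":0,"ay":0,"az":0,"hand":0},{"x":0.25,"y":-1,"z":0,"ax":0,"ay":0,"az":0,"hand":0},{"x":0.25,"y":-1,"z":0,"ax":0,"ay":0,"az":0,"hand":0}]'
python3 -m inch '[{"x":0.25,"y":-1,"z":0,"ax":0,"ay":0,"az":0,"hand":0},{"x":0.25,"y":-1,"z":0,"ax":0,"ay":0,"az":0,"hand":0},{"x":0.25,"y":-1,"z":0,"ax":0,"ay":0,"az":0,"hand":0},{"x":0.25,"y":-1,"z":0,"ax":0,"ay":0,"az":0,"hand":0},{"x":0.25,"y":-1,"z":0,"ax":0,"ay":0,"az":0,"hand":0},{"x":0.25,"y":-0.75,"z":0,"ax":0,"ay":0,"az":0,"hand":0},{"x":0,"y":0,"z":0,"ax":0,"ay":0,"az":0,"hand":0},{"x":0,"y":0,"z":0,"ax":0,"ay":0,"az":0,"hand":0}]'
python3 - <<'E'
from h import *
st();goal(0,290,86,-1.742)
c=snap('top','t2'); s=snap('side','s2')
q=proj(c,np.r_[w(0,60),.08])[0]; x,y=int(q[0])-85,int(q[1])-45
a=cv2.resize(c['color'][y:y+100,x:x+150,::-1],None,fx=4,fy=4,interpolation=2)
q=proj(s,np.r_[w(0,60),.08])[0]; x,y=int(q[0])-75,int(q[1])-55; print(x,y)
b=cv2.resize(s['color'][y:y+100,x:x+150,::-1],None,fx=4,fy=4,interpolation=2)
cv2.imwrite('pics/v2.png',cv2.resize(np.vstack([a,b]),(450,600),interpolation=3))
E
```

```text
time_s: 7.78
ee_pos: [0.5456, 0.0268, 0.2295]
ee_rot: [-3.13, 0.267, -0.001]
force: [-0.5, -0.1, -0.3]
finger_gap: 0.0001
finger_force: 0.0
time_s: 8.78
ee_pos: [0.6187, 0.1879, 0.2292]
ee_rot: [3.13, -0.267, -0.0]
force: [-0.2, -0.2, 0.6]
finger_gap: -0.0001
finger_force: 0.0
t8.8 tip cradle [1.000e-01 2.920e+02 1.562e+02] F cradle [-0.1 -0.2  0.6] tz -0.03 gap -0.1 grip 0.0 q [ 0.18  0.33  1.37 -0.    1.44  1.92]
az 0.001  shift units [-0.    0.07  2.34]
149 133
```

View pics/v2.png

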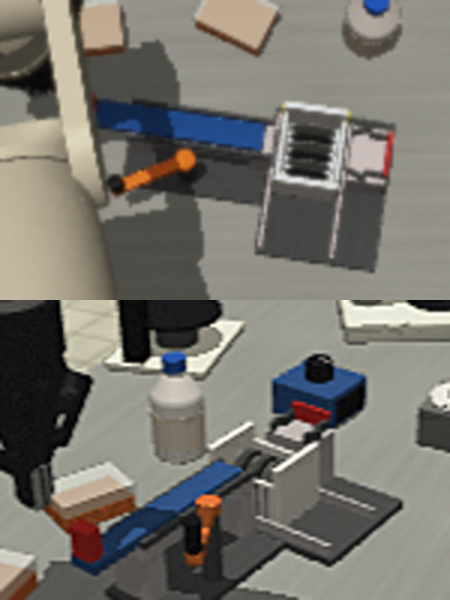

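The picture shows the carrier seated at the yellow stop (top pane about (310,105)), and the fingers at (40,490) just behind the lug at (85,540). Lower and push.

```bash
python3 -m inch '[{"x":0,"y":0,"z":0.8,"ax":0,"ay":0,"az":0,"hand":0},{"x":0,"y":0,"z":0.8,"ax":0,"ay":0,"az":0,"hand":0},{"x":0,"y":0,"z":0.74,"ax":0,"ay":0,"az":0,"hand":0},{"x":0,"y":0.3,"z":0,"ax":0,"ay":0,"az":0,"hand":0},{"x":0,"y":0.2,"z":0,"ax":0,"ay":0,"az":0,"hand":0},{"x":0,"y":0.2,"z":0,"ax":0,"ay":0,"az":0,"hand":0},{"x":0,"y":0.2,"z":0,"ax":0,"ay":0,"az":0,"hand":0},{"x":0,"y":0.2,"z":0,"ax":0,"ay":0,"az":0,"hand":0},{"x":0,"y":0.2,"z":0,"ax":0,"ay":0,"az":0,"hand":0}]'
python3 -m inch '[{"x":0,"y":0.25,"z":0,"ax":0,"ay":0,"az":0,"hand":0},{"x":0,"y":0.25,"z":0,"ax":0,"ay":0,"az":0,"hand":0},{"x":0,"y":0.25,"z":0,"ax":0,"ay":0,"az":0,"hand":0},{"x":0,"y":0.25,"z":0,"ax":0,"ay":0,"az":0,"hand":0}]'
python3 -c "
from h import *
st();snap('side','s3')"
```

```text
time_s: 10.0
ee_pos: [0.6123, 0.1495, 0.1592]
ee_rot: [-3.13, 0.267, -0.0]
force: [0.7, 2.3, 0.9]
finger_gap: 0.0
finger_force: 0.8
time_s: 10.5
ee_pos: [0.6071, 0.1197, 0.159]
ee_rot: [-3.13, 0.267, 0.0]
force: [0.2, 2.2, 1.2]
finger_gap: -0.0002
finger_force: 0.8
t10.5 tip cradle [  0.3 222.9  86. ] F cradle [-0.2  2.2  1.2] tz 0.04 gap -0.2 grip 0.8 q [0.07 0.33 1.52 0.   1.29 1.81]
```

```bash
python3 -m inch '[{"x":0,"y":0.25,"z":0,"ax":0,"ay":0,"az":0,"hand":0},{"x":0,"y":0.25,"z":0,"ax":0,"ay":0,"az":0,"hand":0},{"x":0,"y":0.25,"z":0,"ax":0,"ay":0,"az":0,"hand":0},{"x":0,"y":0.2,"z":0,"ax":0,"ay":0,"az":0,"hand":0},{"x":0,"y":0.2,"z":0,"ax":0,"ay":0,"az":0,"hand":0}]' | grep ' \?force'
python3 -m inch '[{"x":0,"y":0.15,"z":0,"ax":0,"ay":0,"az":0,"hand":0},{"x":0,"y":0.15,"z":0,"ax":0,"ay":0,"az":0,"hand":0}]'| grep force
python3 -c "
from h import *
st()"
```

```text
force: [0.2, 1.2, -0.2]
finger_force: 0.5
force: [-0.0, 0.4, 1.0]
finger_force: 0.5
t11.4 tip cradle [  0.3 179.7  86. ] F cradle [-0.1  0.4  1. ] tz 0.01 gap -0.1 grip 0.5 q [0.   0.3  1.56 0.   1.29 1.74]
```

Approaching the far mouth; check every few mm.

```bash
python3 -m inch '[{"x":0,"y":0.12,"z":0,"ax":0,"ay":0,"az":0,"hand":0},{"x":0,"y":0.12,"z":0,"ax":0,"ay":0,"az":0,"hand":0},{"x":0,"y":0.12,"z":0,"ax":0,"ay":0,"az":0,"hand":0}]' | grep ' \?force'
python3 -m inch '[{"x":0,"y":0.12,"z":0,"ax":0,"ay":0,"az":0,"hand":0},{"x":0,"y":0.12,"z":0,"ax":0,"ay":0,"az":0,"hand":0}]'| grep force
python3 - <<'E'
from h import *
st()
s=snap('side','s4')
q=proj(s,np.r_[w(0,20),.08])[0]; x,y=int(q[0])-65,int(q[1])-55; print(x,y)
cv2.imwrite('pics/v4.png',cv2.resize(s['color'][y:y+100,x:x+130,::-1],None,fx=5,fy=5,interpolation=2))
E
```

```text
force: [0.6, 1.5, 0.9]
finger_force: 0.5
force: [0.9, 1.0, -0.2]
finger_force: 0.6
t12.1 tip cradle [  0.3 161.8  86. ] F cradle [ 0.7  1.1 -0.2] tz -0.01 gap 0.2 grip 0.6 q [-0.03  0.29  1.57  0.    1.28  1.71]
167 128
```

View pics/v4.png

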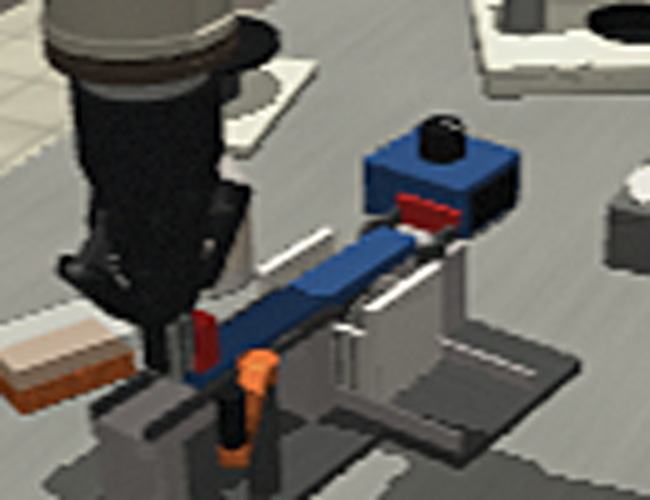

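The bar tip at (400,245) has entered the far mouth squarely and the fingers sit flat behind the lug at (205,340). Continue to the stop.

```bash
python3 -m inch '[{"x":0,"y":0.12,"z":0,"ax":0,"ay":0,"az":0,"hand":0},{"x":0,"y":0.12,"z":0,"ax":0,"ay":0,"az":0,"hand":0},{"x":0,"y":0.12,"z":0,"ax":0,"ay":0,"az":0,"hand":0},{"x":0,"y":0.12,"z":0,"ax":0,"ay":0,"az":0,"hand":0},{"x":0,"y":0.12,"z":0,"ax":0,"ay":0,"az":0,"hand":0}]' | grep force
python3 -m inch '[{"x":0,"y":0.05,"z":0,"ax":0,"ay":0,"az":0,"hand":0},{"x":0,"y":0.05,"z":0,"ax":0,"ay":0,"az":0,"hand":0}]'| grep force
python3 -c "
from h import *
st()"
```

```text
force: [0.2, 2.0, 0.5]
finger_force: 0.7
force: [0.6, 2.0, 0.6]
finger_force: 0.8
t13.0 tip cradle [  0.3 140.9  86.1] F cradle [0.2 2.1 0.6] tz -0.03 gap 0.0 grip 0.8 q [-0.06  0.28  1.58  0.    1.28  1.68]
```

```bash
python3 -m inch '[{"x":0,"y":0.04,"z":0,"ax":0,"ay":0,"az":0,"hand":0},{"x":0,"y":0.04,"z":0,"ax":0,"ay":0,"az":0,"hand":0}]' | grep force:
python3 -m inch '[{"x":0,"y":0.03,"z":0,"ax":0,"ay":0,"az":0,"hand":0},{"x":0,"y":0.02,"z":0,"ax":0,"ay":0,"az":0,"hand":0}]'| grep force:
python3 -c "
from h import *
st()"
```

```text
force: [-0.6, 2.3, 1.5]
finger_force: 0.8
force: [-0.1, 1.6, 1.4]
finger_force: 0.8
t13.5 tip cradle [  0.3 137.1  86. ] F cradle [-0.3  1.6  1.4] tz -0.03 gap -0.1 grip 0.8 q [-0.07  0.28  1.59  0.    1.28  1.67]
```

```bash
python3 -m inch '[{"x":0,"y":0.03,"z":0,"ax":0,"ay":0,"az":0,"hand":0},{"x":0,"y":0.03,"z":0,"ax":0,"ay":0,"az":0,"hand":0}]' | grep force:
python3 -m inch '[{"x":0,"y":0.03,"z":0,"ax":0,"ay":0,"az":0,"hand":0}]'| grep force:
python3 -m inch '[{"x":0,"y":0.02,"z":0,"ax":0,"ay":0,"az":0,"hand":0}]'| grep force:
python3 -c "
from h import *
st()"
```

```text
force: [-0.2, 0.8, 0.7]
finger_force: 0.7
force: [2.3, 9.8, 0.9]
finger_force: 5.1
force: [2.8, 14.3, 1.3]
finger_force: 6.9
t14.0 tip cradle [  0.3 134.6  86.1] F cradle [ 0.3 14.6  1.3] tz 0.05 gap 0.0 grip 6.9 q [-0.08  0.28  1.59  0.    1.28  1.66]
```

The bar is at the end stop (lug back face about y 120). Retreat and reorient for the gate post.

```bash
python3 -m inch '[{"x":0,"y":-0.2,"z":0,"ax":0,"ay":0,"az":0,"hand":0},{"x":0,"y":0,"z":-1,"ax":0,"ay":0,"az":0,"hand":0},{"x":0,"y":0,"z":-1,"ax":0,"ay":0,"az":0,"hand":0},{"x":0,"y":0,"z":-0.5,"ax":0,"ay":0,"az":0,"hand":0},{"x":0,"y":0,"z":0,"ax":0,"ay":0,"az":-0.181,"hand":0},{"x":0,"y":0,"z":0,"ax":0,"ay":0,"az":-0.181,"hand":0},{"x":0,"y":0,"z":0,"ax":0,"ay":0,"az":-0.181,"hand":0},{"x":0,"y":0,"z":0,"ax":0,"ay":0,"az":-0.181,"hand":0},{"x":0,"y":0,"z":0,"ax":0,"ay":0,"az":-0.181,"hand":0},{"x":0,"y":0,"z":0,"ax":0,"ay":0,"az":-0.181,"hand":0}]'
python3 -m inch '[{"x":0,"y":0,"z":0,"ax":0,"ay":0,"az":-0.181,"hand":50},{"x":0,"y":0,"z":0,"ax":0,"ay":0,"az":-0.181,"hand":50},{"x":0,"y":0,"z":0,"ax":0,"ay":0,"az":-0.181,"hand":50},{"x":0,"y":0,"z":0,"ax":0,"ay":0,"az":-0.181,"hand":50},{"x":0,"y":0,"z":0,"ax":0,"ay":0,"az":-0.181,"hand":50},{"x":0,"y":0,"z":0,"ax":0,"ay":0,"az":-0.181,"hand":50},{"x":0,"y":0,"z":0,"ax":0,"ay":0,"az":0,"hand":50},{"x":0,"y":0,"z":0,"ax":0,"ay":0,"az":0,"hand":50}]'
python3 - <<'E'
from h import *
st();goal(-84,196,98,.43)
c=snap('top','t5'); s=snap('side','s5')
q=proj(s,np.r_[w(-60,160),.1])[0]; x,y=int(q[0])-60,int(q[1])-55; print(x,y)
b=cv2.resize(s['color'][y:y+100,x:x+130,::-1],None,fx=5,fy=5,interpolation=2)
cv2.imwrite('pics/v5.png',b)
E
```

```text
time_s: 15.22
ee_pos: [0.5929, 0.0378, 0.2333]
ee_rot: [-2.814, -1.397, 0.001]
force: [0.7, -0.2, 0.4]
finger_gap: -0.0003
finger_force: 0.0
time_s: 16.23
ee_pos: [0.593, 0.0378, 0.2337]
ee_rot: [-1.701, -2.641, 0.0]
force: [-0.6, 0.1, -0.1]
finger_gap: 0.05
finger_force: 0.0
t16.2 tip cradle [  0.3 139.8 160.7] F cradle [-0.6  0.  -0.1] tz -0.03 gap 50.0 grip 0.0 q [-0.07  0.22  1.49  0.    1.42 -0.49]
az -0.003  shift units [ 3.13 -1.26  2.09]
157 149
```

View pics/v5.png

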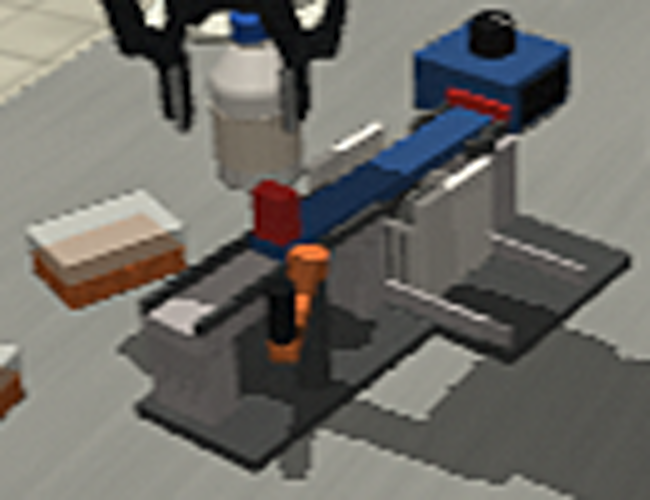

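The bar bridges the carrier up to the red stop (475,105); the lug is at (278,210) and the post at (283,290). Now over the post and grip it.

```bash
python3 -c "
from h import *
print(proj(load('side') if 0 else load('s5'),np.r_[w(-84,196),.125]),'seen 213.5 205.5')"
python3 -m inch '[{"x":0.8,"y":-0.32,"z":0,"ax":0,"ay":0,"az":0,"hand":50},{"x":0.8,"y":-0.32,"z":0,"ax":0,"ay":0,"az":0,"hand":50},{"x":0.8,"y":-0.32,"z":0,"ax":0,"ay":0,"az":0,"hand":50},{"x":0.73,"y":-0.3,"z":0,"ax":0,"ay":0,"az":0,"hand":50},{"x":0,"y":0,"z":0.7,"ax":0,"ay":0,"az":0,"hand":50},{"x":0,"y":0,"z":0.7,"ax":0,"ay":0,"az":0,"hand":50},{"x":0,"y":0,"z":0.67,"ax":0,"ay":0,"az":0,"hand":50},{"x":0,"y":0,"z":0,"ax":0,"ay":0,"az":0,"hand":50}]'
python3 -m inch '[{"x":0,"y":0,"z":0,"ax":0,"ay":0,"az":0,"hand":10},{"x":0,"y":0,"z":0,"ax":0,"ay":0,"az":0,"hand":10},{"x":0,"y":0,"z":0,"ax":0,"ay":0,"az":0,"hand":10},{"x":0,"y":0,"z":0,"ax":0,"ay":0,"az":0,"hand":10},{"x":0,"y":0,"z":0,"ax":0,"ay":0,"az":0,"hand":10},{"x":0,"y":0,"z":0,"ax":0,"ay":0,"az":0,"hand":10}]' 20
python3 -c "
from h import *
st()"
```

```text
[[215.01754411 205.24015103]] seen 213.5 205.5
time_s: 17.32
ee_pos: [0.5186, 0.1077, 0.1709]
ee_rot: [-1.694, -2.643, 0.002]
force: [0.1, 0.8, -0.1]
finger_gap: 0.0498
finger_force: 0.0
time_s: 18.08
ee_pos: [0.5201, 0.1076, 0.173]
ee_rot: [1.694, 2.644, 0.003]
force: [3.6, 3.3, 3.7]
finger_gap: 0.0151
finger_force: 21.8
t18.1 tip cradle [-83.4 196.2 100. ] F cradle [3.  3.9 3.7] tz 0.04 gap 15.1 grip 21.8 q [ 0.06  0.14  1.72  0.    1.28 -0.37]
```

Post gripped at radius 77.5, θ = 2.166. Swing along the arc in equal tool-frame steps.

```bash
python3 -m inch '[{"x":-0.016,"y":0.285,"z":-0.05,"ax":0,"ay":0,"az":0.11,"hand":10},{"x":-0.016,"y":0.285,"z":0,"ax":0,"ay":0,"az":0.11,"hand":10},{"x":-0.016,"y":0.285,"z":0,"ax":0,"ay":0,"az":0.11,"hand":10},{"x":-0.016,"y":0.285,"z":0,"ax":0,"ay":0,"az":0.11,"hand":10},{"x":0,"y":0,"z":0,"ax":0,"ay":0,"az":0,"hand":10}]' | grep force
cat >> h.py <<'E'
def gate():
    s=ctrl.get_state(); p=np.array(s['ee_pos'])[:2]; g=p-w(-40,132); R=cv2.Rodrigues(np.array(s['ee_rot']))[0]
    th=np.arctan2(g[1],g[0])-CR[2]; print('theta %.3f r %.1f psi-implied %.3f'%(th,1e3*np.hypot(*g),np.arctan2(R[1,1],R[0,1])+np.pi/2-CR[2]),'F tool',(R.T@np.array(s['force'])).round(1))
E
python3 -c "
from h import *
st();gate()"
```

```text
force: [1.2, 12.2, -4.7]
finger_force: 21.2
t18.7 tip cradle [-52.4 209.5 100.3] F cradle [-0.9 12.2 -4.7] tz 0.06 gap 14.7 grip 21.2 q [0.07 0.21 1.64 0.   1.29 0.08]
theta 1.730 r 78.5 psi-implied 1.731 F tool [12.2  1.   4.8]
```

```bash
python3 -m inch '[{"x":0.01,"y":0.285,"z":0.02,"ax":0,"ay":0,"az":0.11,"hand":10},{"x":-0.01,"y":0.285,"z":0,"ax":0,"ay":0,"az":0.11,"hand":10},{"x":-0.01,"y":0.285,"z":0,"ax":0,"ay":0,"az":0.11,"hand":10},{"x":-0.01,"y":0.285,"z":0,"ax":0,"ay":0,"az":0.11,"hand":10},{"x":0,"y":0,"z":0,"ax":0,"ay":0,"az":0,"hand":10}]' | grep force
python3 -c "
from h import *
st();gate()"
```

```text
force: [4.9, 10.1, -2.1]
finger_force: 21.4
t19.3 tip cradle [-17.9 208.6 100.2] F cradle [ 3.1 10.8 -2.1] tz -0.03 gap 15.2 grip 21.4 q [0.05 0.27 1.56 0.   1.31 0.5 ]
theta 1.290 r 79.7 psi-implied 1.291 F tool [11.2  0.   2.1]
```

A steady ~11 N radial load remains. I'll loosen the fingers to a loose cage so the flat pad just pushes the post.

```bash
python3 -m inch '[{"x":0,"y":0,"z":0,"ax":0,"ay":0,"az":0,"hand":22},{"x":0,"y":0,"z":0,"ax":0,"ay":0,"az":0,"hand":22}]' | grep force
python3 -c "
from h import *
st();gate()"
python3 -m inch '[{"x":-0.016,"y":0.285,"z":0,"ax":0,"ay":0,"az":0.11,"hand":22},{"x":-0.016,"y":0.285,"z":0,"ax":0,"ay":0,"az":0.11,"hand":22},{"x":-0.016,"y":0.285,"z":0,"ax":0,"ay":0,"az":0.11,"hand":22},{"x":-0.016,"y":0.285,"z":0,"ax":0,"ay":0,"az":0.11,"hand":22}]' | grep force
python3 -c "
from h import *
st();gate()"
```

```text
force: [0.3, 0.1, 0.0]
finger_force: 0.0
t19.6 tip cradle [-18.6 207.6 100.1] F cradle [0.2 0.2 0. ] tz -0.02 gap 21.8 grip 0.0 q [ 0.05  0.27  1.57 -0.    1.31  0.5 ]
theta 1.295 r 78.6 psi-implied 1.292 F tool [ 0.2  0.2 -0. ]
force: [-0.1, 1.2, 0.6]
finger_force: 0.6
t20.1 tip cradle [ 11.4 191.3 100. ] F cradle [-0.3  1.2  0.6] tz -0.05 gap 22.3 grip 0.6 q [0.02 0.31 1.51 0.   1.32 0.91]
theta 0.857 r 78.5 psi-implied 0.849 F tool [ 0.6 -1.  -0.6]
```

```bash
python3 -m inch '[{"x":-0.016,"y":0.285,"z":0,"ax":0,"ay":0,"az":0.11,"hand":22},{"x":-0.016,"y":0.285,"z":0,"ax":0,"ay":0,"az":0.11,"hand":22},{"x":-0.016,"y":0.285,"z":0,"ax":0,"ay":0,"az":0.11,"hand":22},{"x":-0.016,"y":0.285,"z":0,"ax":0,"ay":0,"az":0.11,"hand":22},{"x":-0.016,"y":0.285,"z":0,"ax":0,"ay":0,"az":0.11,"hand":22},{"x":-0.016,"y":0.285,"z":0,"ax":0,"ay":0,"az":0.11,"hand":22},{"x":-0.016,"y":0.285,"z":0,"ax":0,"ay":0,"az":0.11,"hand":22},{"x":0,"y":0,"z":0,"ax":0,"ay":0,"az":0,"hand":22}]' | grep force
python3 -c "
from h import *
st();gate()"
python3 -m inch '[{"x":0,"y":0.1,"z":0,"ax":0,"ay":0,"az":0.04,"hand":22},{"x":0,"y":0.1,"z":0,"ax":0,"ay":0,"az":0.03,"hand":22}]' | grep force:
python3 -m inch '[{"x":0,"y":0.05,"z":0,"ax":0,"ay":0,"az":0,"hand":22}]' | grep force:
python3 -c "
from h import *
st();gate()"
```

```text
force: [-0.3, 1.5, 0.8]
finger_force: 0.0
t21.1 tip cradle [ 37.6 138.7  99.9] F cradle [-0.6  1.4  0.8] tz -0.04 gap 22.0 grip 0.0 q [-0.07  0.34  1.48 -0.    1.33  1.59]
theta 0.086 r 77.9 psi-implied 0.082 F tool [-0.5 -1.4 -0.8]
force: [0.3, 1.5, 0.3]
finger_force: 0.4
force: [0.6, 1.0, -0.1]
finger_force: 0.4
t21.4 tip cradle [ 38.  131.6  99.9] F cradle [ 0.4  1.1 -0.1] tz -0.02 gap 22.1 grip 0.4 q [-0.09  0.33  1.48  0.    1.33  1.64]
theta -0.005 r 78.0 psi-implied 0.012 F tool [ 0.4 -1.1  0.1]
```

```bash
python3 -m inch '[{"x":0,"y":0.04,"z":0,"ax":0,"ay":0,"az":0.01,"hand":22},{"x":0,"y":0.02,"z":0,"ax":0,"ay":0,"az":0,"hand":22}]' | grep force:
python3 -m inch '[{"x":0,"y":0.03,"z":0,"ax":0,"ay":0,"az":0,"hand":22}]' | grep force:
python3 -c "
from h import *
st();gate()"
```

```text
force: [1.7, 4.8, -0.4]
finger_force: 2.8
force: [2.9, 12.2, -0.2]
finger_force: 6.1
t21.8 tip cradle [ 38.  129.8  99.9] F cradle [ 0.8 12.5 -0.2] tz 0.03 gap 22.3 grip 6.1 q [-0.09  0.33  1.48  0.    1.33  1.65]
theta -0.028 r 78.0 psi-implied 0.003 F tool [  0.8 -12.5   0.3]
```

```bash
python3 -m inch '[{"x":0,"y":0.02,"z":0,"ax":0,"ay":0,"az":0,"hand":22}]' | grep force:
python3 -c "
from h import *
st();gate()"
```

```text
force: [4.3, 13.7, -0.6]
finger_force: 7.5
t21.9 tip cradle [ 38.  129.6  99.9] F cradle [ 1.9 14.2 -0.6] tz 0.04 gap 22.1 grip 7.5 q [-0.09  0.33  1.48  0.    1.33  1.65]
theta -0.030 r 78.0 psi-implied 0.003 F tool [  1.9 -14.2   0.6]
```

Gate shut against its stop. Center, lift and plan for the meter.

```bash
python3 -m inch '[{"x":0,"y":-0.12,"z":0,"ax":0,"ay":0,"az":0,"hand":22},{"x":0,"y":0,"z":0,"ax":0,"ay":0,"az":0,"hand":22},{"x":0,"y":0,"z":-0.5,"ax":0,"ay":0,"az":0,"hand":22},{"x":0,"y":0,"z":-1,"ax":0,"ay":0,"az":0,"hand":22},{"x":0,"y":0,"z":-1,"ax":0,"ay":0,"az":0,"hand":22},{"x":0,"y":0,"z":-0.5,"ax":0,"ay":0,"az":0,"hand":22},{"x":0,"y":0,"z":0,"ax":0,"ay":0,"az":0.17,"hand":45},{"x":0,"y":0,"z":0,"ax":0,"ay":0,"az":0.17,"hand":45},{"x":0,"y":0,"z":0,"ax":0,"ay":0,"az":0.17,"hand":45},{"x":0,"y":0,"z":0,"ax":0,"ay":0,"az":0.17,"hand":45}]' | grep force
python3 -m inch '[{"x":0,"y":0,"z":0,"ax":0,"ay":0,"az":0.17,"hand":45},{"x":0,"y":0,"z":0,"ax":0,"ay":0,"az":0.16,"hand":45},{"x":0,"y":0,"z":0,"ax":0,"ay":0,"az":0,"hand":45}]' | grep force
python3 - <<'E'
from h import *
st();goal(.4328,-.3445,65,-2.744,world=True)
s=load('side0');print(proj(s,[[.4328,-.3445,.085],[.4328,-.3445,.053]]))
t=load('top0');print(proj(t,[.4328,-.3445,.085]))
x,y=270,140
b=cv2.resize(s['color'][y:y+55,x:x+75,::-1],None,fx=5,fy=5,interpolation=2)
c=snap('top','t6')
a=cv2.resize(c['color'][140:240,215:375,::-1],None,fx=4,fy=4,interpolation=2)
o=np.zeros((600,640,3),np.uint8); o[:400,:640]=a; o[400:,:273]=cv2.resize(b,(273,200)); cv2.imwrite('pics/v6.png',o)
E
```

```text
force: [0.5, 0.5, 0.4]
finger_force: 0.0
force: [-0.1, 0.2, -0.1]
finger_force: 0.0
t23.6 tip cradle [ 37.9 131.9 189.8] F cradle [-0.1  0.1 -0.1] tz -0.03 gap 44.7 grip 0.0 q [-0.08  0.28  1.37  0.    1.5   2.66]
az -0.004  shift units [ 8.78 10.77  4.16]
[[305.66734553 156.23980303]
 [305.01740098 164.6487407 ]]
[[360.43163909 204.24320131]]
```

View pics/v6.png

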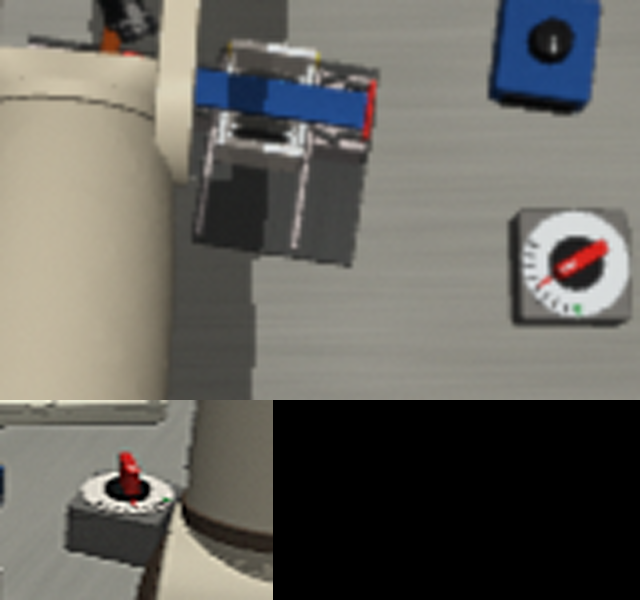

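The gate tip is hidden by the arm here, but the bar bridges and reaches the red stop at (372,105). The meter's side projection matches: dial predicted (305.0,164.6), seen (304.9,164.2). Go to the knob.

```bash
python3 -m inch '[{"x":0.8,"y":0.98,"z":0,"ax":0,"ay":0,"az":0,"hand":45},{"x":0.8,"y":0.98,"z":0,"ax":0,"ay":0,"az":0,"hand":45},{"x":0.8,"y":0.98,"z":0,"ax":0,"ay":0,"az":0,"hand":45},{"x":0.8,"y":0.98,"z":0,"ax":0,"ay":0,"az":0,"hand":45},{"x":0.8,"y":0.98,"z":0,"ax":0,"ay":0,"az":0,"hand":45},{"x":0.8,"y":0.98,"z":0,"ax":0,"ay":0,"az":0,"hand":45},{"x":0.8,"y":0.98,"z":0,"ax":0,"ay":0,"az":0,"hand":45},{"x":0.8,"y":0.98,"z":0,"ax":0,"ay":0,"az":0,"hand":45},{"x":0.8,"y":0.98,"z":0,"ax":0,"ay":0,"az":0,"hand":45},{"x":0.8,"y":0.98,"z":0,"ax":0,"ay":0,"az":0,"hand":45}]' | grep force
python3 -m inch '[{"x":0.78,"y":0.97,"z":0,"ax":0,"ay":0,"az":-0.03,"hand":45},{"x":0,"y":0,"z":0,"ax":0,"ay":0,"az":0,"hand":45},{"x":0,"y":0,"z":0,"ax":0,"ay":0,"az":0,"hand":45}]' | grep force
python3 - <<'E'
from h import *
st();goal(.4328,-.3445,64,world=True)
c=load('t6');im=c['color'][190:222,340:380].astype(float); 
m=np.clip((im[...,0]-1.6*np.maximum(im[...,1],im[...,2]))/100,0,1); v,u=np.mgrid[190:222,340:380]
W=m.sum();mu=np.array([(u*m).sum(),(v*m).sum()])/W; d=np.stack([u-mu[0],v-mu[1]]);C=np.einsum('iab,jab,ab->ij',d,d,m)/W
e=np.linalg.eigh(C)[1][:,1];print(mu,e)
a,b=[ray(c,*(mu+k*8*e),.085)[:2] for k in(-1,1)];print(a,b,np.arctan2(*(b-a)[::-1]))
E
```

```text
force: [0.5, 0.3, -0.8]
finger_force: 0.0
force: [-1.1, -0.3, 0.1]
finger_force: 0.0
t25.2 tip cradle [ -94.5 -263.   189.8] F cradle [-1.  -0.5  0.1] tz -0.03 gap 45.2 grip 0.0 q [-0.81  0.12  1.56  0.    1.47  1.91]
az 0.000  shift units [ 0.07 -0.03  4.19]
[359.99437245 204.28454801] [-0.85729826  0.51482006]
[ 0.44547384 -0.36551121] [ 0.41994708 -0.32078291] 2.0893984034984667
```

```bash
python3 -m inch '[{"x":0.07,"y":-0.03,"z":1,"ax":0,"ay":0,"az":-0.04,"hand":45},{"x":0,"y":0,"z":1,"ax":0,"ay":0,"az":0,"hand":45},{"x":0,"y":0,"z":1,"ax":0,"ay":0,"az":0,"hand":45},{"x":0,"y":0,"z":0.7,"ax":0,"ay":0,"az":0,"hand":45},{"x":0,"y":0,"z":0.5,"ax":0,"ay":0,"az":0,"hand":45},{"x":0,"y":0,"z":0,"ax":0,"ay":0,"az":0,"hand":45}]'
python3 -m inch '[{"x":0,"y":0,"z":0,"ax":0,"ay":0,"az":0,"hand":5},{"x":0,"y":0,"z":0,"ax":0,"ay":0,"az":0,"hand":5},{"x":0,"y":0,"z":0,"ax":0,"ay":0,"az":0,"hand":5},{"x":0,"y":0,"z":0,"ax":0,"ay":0,"az":0,"hand":5},{"x":0,"y":0,"z":0,"ax":0,"ay":0,"az":0,"hand":5},{"x":0,"y":0,"z":0,"ax":0,"ay":0,"az":0,"hand":5}]' 30
python3 -c "
from h import *
st()"
```

```text
time_s: 26.0
ee_pos: [0.4329, -0.3441, 0.1361]
ee_rot: [-2.672, 1.651, 0.002]
force: [0.2, 0.1, 0.6]
finger_gap: 0.0445
finger_force: 0.0
time_s: 26.75
ee_pos: [0.4345, -0.3444, 0.138]
ee_rot: [-2.67, 1.651, -0.006]
force: [17.0, 6.8, 1.1]
finger_gap: 0.0112
finger_force: 33.8
t26.8 tip cradle [ -91.  -263.8   65. ] F cradle [15.6  9.6  1.1] tz 0.00 gap 11.2 grip 33.8 q [-0.81  0.22  1.7   0.    1.21  1.87]
```

```bash
python3 -m inch '[{"x":0,"y":-0.06,"z":0,"ax":0,"ay":0,"az":0,"hand":5},{"x":0,"y":0,"z":0,"ax":0,"ay":0,"az":0,"hand":5}]'
```

```text
time_s: 27.0
ee_pos: [0.435, -0.3443, 0.138]
ee_rot: [2.672, -1.653, 0.003]
force: [3.5, 0.8, 5.8]
finger_gap: 0.0113
finger_force: 34.9
```

```bash
python3 -m inch '[{"x":0,"y":0,"z":-0.03,"ax":0,"ay":0,"az":-0.1,"hand":5},{"x":0,"y":0,"z":0,"ax":0,"ay":0,"az":-0.1,"hand":5},{"x":0,"y":0,"z":0,"ax":0,"ay":0,"az":-0.1,"hand":5},{"x":0,"y":0,"z":0,"ax":0,"ay":0,"az":-0.1,"hand":5},{"x":0,"y":0,"z":0,"ax":0,"ay":0,"az":-0.1,"hand":5},{"x":0,"y":0,"z":0,"ax":0,"ay":0,"az":0,"hand":5}]' | grep force
python3 -c "
from h import *
st()"
```

```text
force: [6.2, -4.1, -5.7]
finger_force: 33.2
t27.8 tip cradle [ -90.7 -263.8   65. ] F cradle [ 6.8 -2.9 -5.7] tz 0.02 gap 11.5 grip 33.2 q [-0.81  0.22  1.7   0.    1.22  1.37]
```

```bash
python3 -m inch '[{"x":0,"y":0,"z":0.02,"ax":0,"ay":0,"az":-0.1,"hand":5},{"x":0,"y":0,"z":0,"ax":0,"ay":0,"az":-0.1,"hand":5},{"x":0,"y":0,"z":0,"ax":0,"ay":0,"az":-0.1,"hand":5},{"x":0,"y":0,"z":0,"ax":0,"ay":0,"az":-0.08,"hand":5},{"x":0,"y":0,"z":0,"ax":0,"ay":0,"az":0,"hand":5}]' | grep force
python3 -c "
from h import *
st()"
```

```text
force: [4.9, -2.9, 4.5]
finger_force: 34.5
t28.4 tip cradle [ -90.7 -263.9   64.9] F cradle [ 5.3 -2.   4.5] tz -0.00 gap 11.5 grip 34.5 q [-0.81  0.22  1.7   0.    1.22  0.99]
```

```bash
cat > tz.py <<'E'
from h import *
s=ctrl.get_state();R=cv2.Rodrigues(np.array(s['ee_rot']))[0];print('psi %.3f'%np.arctan2(R[1,1],R[0,1]),'tau',np.round(s['ft_torque'],2),'F',np.round(s['force'],1),'gap %.1f'%(1e3*s['finger_gap']))
E
python3 tz.py
python3 -m inch '[{"x":0,"y":0,"z":0,"ax":0,"ay":0,"az":-0.04,"hand":5},{"x":0,"y":0,"z":0,"ax":0,"ay":0,"az":-0.04,"hand":5}]' >/dev/null; python3 tz.py
python3 -m inch '[{"x":0,"y":0,"z":0,"ax":0,"ay":0,"az":-0.03,"hand":5},{"x":0,"y":0,"z":0,"ax":0,"ay":0,"az":-0.03,"hand":5}]' >/dev/null; python3 tz.py
python3 -m inch '[{"x":0,"y":0,"z":0,"ax":0,"ay":0,"az":-0.03,"hand":5}]' >/dev/null; python3 tz.py
```

```text
psi -1.799 tau [-0.69 -0.65 -0.  ] F [ 4.9 -2.9  4.5] gap 11.5
psi -1.720 tau [-0.68 -0.67  0.  ] F [ 4.6 -3.2  3.8] gap 11.5
psi -1.660 tau [-0.78 -0.69 -0.01] F [ 4.2 -3.8  4.8] gap 11.2
psi -1.630 tau [-0.76 -0.69 -0.04] F [ 4.5 -4.3  5.6] gap 11.0
```

```bash
python3 -m inch '[{"x":0,"y":0,"z":0,"ax":0,"ay":0,"az":-0.02,"hand":5}]' >/dev/null; python3 tz.py
python3 -m inch '[{"x":0,"y":0,"z":0,"ax":0,"ay":0,"az":-0.02,"hand":5}]' >/dev/null; python3 tz.py
python3 -m inch '[{"x":0,"y":0,"z":0,"ax":0,"ay":0,"az":-0.02,"hand":5},{"x":0,"y":0,"z":0,"ax":0,"ay":0,"az":0,"hand":5}]' >/dev/null; python3 tz.py
```

```text
psi -1.611 tau [-0.76 -0.71 -0.09] F [ 4.  -3.5  3.9] gap 11.6
psi -1.591 tau [-0.81 -0.71 -0.09] F [ 4.4 -4.6  4.5] gap 11.4
psi -1.572 tau [-0.73 -0.72 -0.5 ] F [ 4.2 -4.2  4.4] gap 11.7
```

Torque rises to 0.5 N m, so the knob is at its stop. Release, lift straight up, move clear and look.

```bash
python3 -m inch '[{"x":0,"y":0,"z":0,"ax":0,"ay":0,"az":0,"hand":40},{"x":0,"y":0,"z":0,"ax":0,"ay":0,"az":0,"hand":40},{"x":0,"y":0,"z":0,"ax":0,"ay":0,"az":0,"hand":40},{"x":0,"y":0,"z":-1,"ax":0,"ay":0,"az":0,"hand":40},{"x":0,"y":0,"z":-1,"ax":0,"ay":0,"az":0,"hand":40},{"x":0,"y":0,"z":-1,"ax":0,"ay":0,"az":0,"hand":40},{"x":0,"y":0,"z":-1,"ax":0,"ay":0,"az":0,"hand":40},{"x":0,"y":0,"z":-1,"ax":0,"ay":0,"az":0,"hand":40}]' | grep force
python3 -m inch '[{"x":0,"y":1,"z":0,"ax":0,"ay":0,"az":0,"hand":40},{"x":0,"y":1,"z":0,"ax":0,"ay":0,"az":0,"hand":40},{"x":0,"y":1,"z":0,"ax":0,"ay":0,"az":0,"hand":40},{"x":0,"y":1,"z":0,"ax":0,"ay":0,"az":0,"hand":40},{"x":0,"y":1,"z":0,"ax":0,"ay":0,"az":0,"hand":40},{"x":0,"y":1,"z":0,"ax":0,"ay":0,"az":0,"hand":40},{"x":0,"y":1,"z":0,"ax":0,"ay":0,"az":0,"hand":40},{"x":0,"y":1,"z":0,"ax":0,"ay":0,"az":0,"hand":40},{"x":0,"y":0,"z":0,"ax":0,"ay":0,"az":0,"hand":40},{"x":0,"y":0,"z":0,"ax":0,"ay":0,"az":0,"hand":40}]' | grep force
python3 - <<'E'
from h import *
st()
t=snap('top','t7');s=snap('side','s7')
a=cv2.resize(t['color'][135:235,195:385,::-1],None,fx=4,fy=4,interpolation=2)[:320]
q=proj(s,np.r_[w(-20,60),.1])[0]; x,y=int(q[0])-75,int(q[1])-50
b=cv2.resize(s['color'][y:y+93,x:x+252,::-1],None,fx=3,fy=3,interpolation=2)
o=np.zeros((600,760,3),np.uint8);o[:320]=a[:,:760];o[320:320+b.shape[0],:b.shape[1]]=b[:280]
cv2.imwrite('pics/v7.png',o)
E
```

```text
force: [-0.0, -0.4, 0.2]
finger_force: 0.0
force: [-0.7, 0.5, 0.4]
finger_force: 0.0
t31.8 tip cradle [ -50.  -499.5  213.7] F cradle [-0.8  0.4  0.4] tz 0.02 gap 40.1 grip 0.0 q [-1.04  0.48  1.04  0.    1.62  0.53]
```

View pics/v7.png

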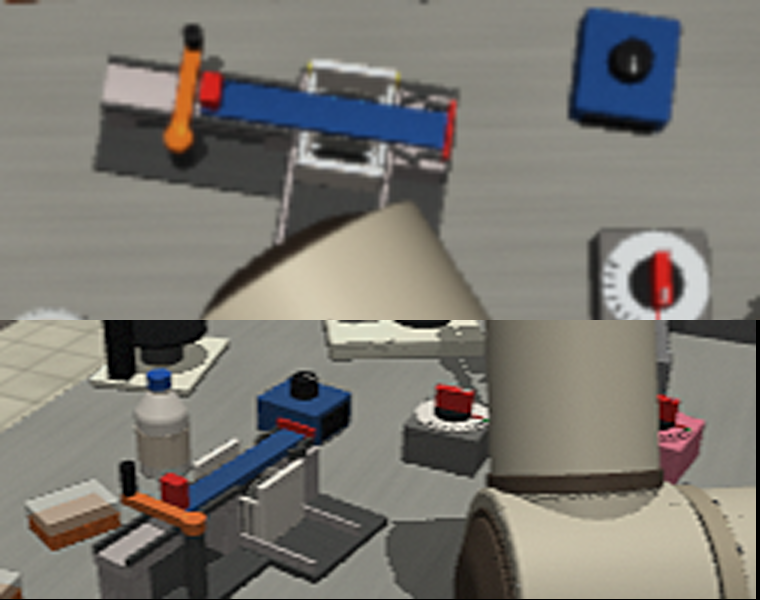

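The final views show:
- **Gate:** lies across the channel behind the lug, post at (192,35).
- **Bar:** touches the red stop at (450,130).
- **Carrier:** home at the yellow stop.
- **Meter knob:** points at the green mark, (660,280).
- **Lamp:** untouched.

Handing in.

```bash
python3 -c "
from workcell import sign_off
print(sign_off())"
```

```text
the job is handed in; nothing more can be done
None
```

The job is handed in at about 32 s of the 72 s allowed: carrier home, bar at the red end stop, gate shut behind it and meter knob at its zero stop, in that order; the verdict was not shown to me.

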